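# Brace the jar and twist off its tight cap

### The arm

A 7-joint arm with a two-finger parallel gripper is mounted at the origin on the work surface. World frame = base frame: x ahead of the robot, y to its left, z up, the work surface at z = 0. Lengths are in m, angles in rad, forces in N, time in s.
With the tool pointing down it reaches from about 0.425 to 0.95 m from the base axis. Payload 4.7 kg.
Tool frame: the origin (TCP) lies on the centre line of the jaws, within the pads' length; the fingertips stand 25 mm ahead of it and the grasp point (between the pads) lies 6 mm ahead of it; z points along the fingers, x is the direction in which the jaws open and shut, and the axes are right-handed (so a half turn about z gives the same grasp; the last joint's range is limited). The gripper opens to 87 mm and grips with 3 to 60 N. Pads are 19 mm wide; open, the fingers measure 117 mm over their backs; the gripper's body (75 mm by 190 mm) begins 51 mm behind the grasp point.
Start: joints at [1.169, 0.469, -0.049, 1.532, 0.024, 1.141, -0.082], TCP at [0.246, -0.629, 0.222] pointing down, gripper open.
Joint ranges: [-2.59, 2.59], [-0.33, 1.99], [-1.39, 1.29], [0.1, 2.45], [-1.04, 4.18], [0.21, 1.99], [-2.66, 2.66]. Speed limits (rad/s): [2.57, 2.57, 3.14, 3.14, 3.14, 3.14, 3.14].

### API

Orientations are given as a rotation vector (axis times angle).
In Python, from bench import manip, get_image, camera_params, models gives the robot as it stands.
- The arm moves only by the shell command python3 -m creep 'ROWS' [FORCE]. ROWS is JSON, a list of rows, each a list of 3 entries, a list of its own where there are three numbers: the opening, from 0 (shut) to 1 (fully open), then the shift along the tool's x, y, z in m, then the turn, a rotation vector about the tool's x, y, z in degrees. A call has 1 to 8 rows; each row shifts and turns the commanded pose from where the row before left it, along the tool's axes as they then stand; what a row does not reach is not made up. A row lasts 1/12 s, in which the tool goes at most 41.7 mm and 7.16 degrees, less where a joint would pass 70% of its speed; a pose out of reach is approached as far as the arm can. A call is refused whole if a number of a shift passes 0.0417 or a number of a turn 7.16, either way. A call with a gripper value outside its range is refused whole. The fingers move at their own pace and stop on an object; FORCE is the grip in N (left out, the last holds). Time passes only in rows, so rows that do not move let the fingers close. It gives the time, the measured TCP pose, the force and the opening at its end, in the units of the state.
- manip.sense(): the state, without advancing time (a new reading comes with each control period).
- get_image(name): name is "side" or "top"; returns (picture, depth): 480x640x3 uint8, red, green, blue; 480x640 float32, m along the optical axis (not along the pixel's ray), 0 where there is no reading.
- camera_params(name): a dict with "fov_y" (degrees; the focal length in pixels is half the picture's height over the tangent of half this angle, whatever the lens; pixels are square), "cx", "cy" (the principal point, pixels), "pose" (4x4, takes a point from camera to world coordinates). Camera axes: x right, y up, looking along -z (the intrinsics and any distortion apply to the point x, -y, -z); pixel columns grow to the right and rows downward; lengths in m; the calibration is good to about 2 mm. A picture is of the moment at which its call begins. camera_params takes no time and is no camera call.
- manip.close_job(): hands the job in, once; it reports no verdict.
Trained networks look in the newest picture that a camera, given by its name, has taken for a name from the list of things; names that differ only in an ending like _2 or _b are one class to them, and where a whole thing is asked for, a point or a joint stands for the part that bears it (a point fixed in the world has none). Each returns a list of dicts, best first, with "score" (0 to 1); they miss things now and then, are a little off and sometimes report something else, mostly with a low value. They report only what shows in the picture. A call takes as long as a camera call. They do not tell look-alikes from the thing itself.
- models.spot_in(camera, label): "bbox" ([left, top, width, height] in pixels, round what is visible of it).
- models.spot_point(camera, label): "xy" ([column, row] in pixels: a listed point, or the origin of a listed thing).
The state is a dict: "time_s": time; "qpos": joint angles; "qvel": joint speeds; "joint_efforts": joint torques, N m; "ee_pos": TCP position; "ee_rot": TCP orientation; "contact_force": force on the tool from outside, world axes, zero at the start; "wrist_torque": the same for the moment, N m; "grip_width": finger opening in m.
Only numpy, scipy, OpenCV 4.12 (cv2) and the standard library are available. Lean on these libraries where they do the work, as an engineer would, in place of code of your own. Each camera call takes 0.05 s, during which the arm holds its last target. There are 200 camera calls.

### The job

The square jar stands loose in the wooden jar brace beside the dish rack. Swing the blue flap shut until its tab drops behind the white rim, so that the jar cannot turn; then unscrew the tight red cap until its threads let go, and lift it straight up without dragging the jar up. Finish while still holding the cap in the gripper, level and still, one to four centimetres above the jar's mouth; the flap stays latched, and the cup, bowl and cooking stick are left where they are.

Things in the scene. Friction and masses are not known exactly. Their poses are not given: they have to be found in the camera images.
- brace: Fixed wooden jar brace; origin under the board, below the jar's place. Its frame, mm: board x -80..50, y -70..70, 12 thick (the jar stands on it); back wall 110 wide, front face at x +36, top at z 76; low side stops at y +-50, top z 26. The open front (-x) is closed by the blue flap
- flap (a joint): Blue upright flap, 100 mm long, 8 thick, z 22 to 84 mm, on a vertical pin at the brace's front +y corner. 0 rad: shut, along the brace's y, outer face at brace x -43, inner at -35. Grows as the free end swings out to brace -x (clockwise from above); starts at 0.7 to 1.3, stays where left. Shut it by pushing the outer face near the free end, 2 to 8 N
- flap_lift (a joint): How far the flap is raised on its pin (m): 0 when down, about 0.005 with the tab on top of the rim. It rises freely as the tab climbs the ramp and drops by its own weight once the flap is at 0 to 0.03 rad and the push is taken off; the rim then keeps it shut (1.5 mm play)
- flap_hinge (a point): Point on the flap's hinge axis, at brace (-39, 56, 53) mm, mid-height of the flap
- flap_end (a point): Point on the flap's outer face at its top edge, 98 mm from the hinge axis, 4 mm out from the mid-plane, 84 mm above the table when down. The white round tab, 6 mm thick, hangs below the flap here
- jar: Loose square amber glass jar with paper band, 0.35 to 0.65 kg: body 64 x 64 x 78 mm, then a round neck 40 mm wide up to 108 mm with three short sloping thread lugs. Origin: centre of its underside; z up its axis. Stands in the brace with a few mm of play, sides within 0.06 rad of the brace's
- jar_mouth (a point): Centre of the jar's mouth, 108 mm above its underside, on its axis (120 mm above the table). A black springy seal in it stands up to 5 mm above the mouth when the cap is off
- cap: Red ribbed screw cap on the jar: 56 mm across, 21 mm tall, 35 g, open below. Origin: centre of its lower edge, 92 mm above the jar's underside when screwed on; z up. Unscrews anticlockwise from above: tight (0.3 N m), rises 2 mm, free after about 0.95 rad, meets a stop at about 1.5 rad. Before it is free, pulling lifts the jar; then the seal pops it up 1 mm
- cup: Loose green plastic cup, 72 mm wide, 90 mm tall; origin at the centre of its underside. Leave alone
- bowl: Loose stainless steel bowl, 140 mm wide, 50 mm tall; origin at the centre of its underside. Leave alone
- stick: Loose wooden cooking stick, 330 mm long along its x, 16 mm thick, with a flat 45 mm wide end at +x, lying beyond the brace; origin under the shaft near its middle. Leave alone
- rim (a point): Middle of the crest of the white rim on the board, 6 mm high (top at z 18 mm), at brace (-48, -42) mm, 30 mm long along y, crest x -52..-43.5; on its outer side a gentle 15 degree ramp comes up from x -74
- cap_top (a point): Centre of the cap's top face, 21 mm above its lower edge, 125 mm above the table when screwed on
Things that resemble listed ones, but are neither listed nor needed, are in the scene too. There is more than one size of the cap; the one meant has the size given above. Of the things that look like the brace, the smaller one is meant.

How it is judged:
On the way, in this order (a step that is already met when the one before it is completed fails the run):
1. the flap is shut with its tab down behind the rim, the cap still screwed on (value of joint flap below 0.05 rad and value of joint flap_lift below 0.002 m and z of cap in the frame of jar_mouth below -0.0135 m), for 0.2 s.
2. the cap has come off the threads, clear above the mouth, with the jar still standing in the latched brace (z of cap in the frame of jar_mouth above 0.006 m and value of joint flap below 0.05 rad and value of joint flap_lift below 0.002 m and z of jar in the frame of brace below 0.016 m), for 0.1 s.
At the end, for the whole second after the job is handed in: The gripper holds the cap still and level (0.2 rad), lower edge 7 to 50 mm above the jar's mouth, within 20 mm of its axis, touching nothing else; the jar stands upright in the brace, raised under 3 mm; the flap is shut (under 0.05 rad) and down (under 2 mm) (value of joint flap below 0.05 rad and value of joint flap_lift below 0.002 m and z of jar in the frame of brace below 0.015 m and angle between jar's own z axis and vertical below 0.06 rad and horizontal distance between jar and brace below 0.02 m and z of cap in the frame of jar_mouth between 0.007 and 0.05 m and horizontal distance between cap and jar_mouth below 0.02 m and angle between cap's own z axis and vertical below 0.2 rad and linear speed of cap below 0.02 m/s and contact force between the fingers and cap above 2 N and contact force between cap and jar below 0.1 N); the arm keeps its last pose, push and grip.
It fails at once if the jar is dragged up more than 10 mm off the board (z of jar in the frame of brace above 0.022 m).
It fails at once if the jar is tipped over (angle between jar's own z axis and vertical above 0.3 rad).
It fails at once if the cup is moved more than 20 mm (distance of cup from where it was at the start of the episode above 0.02 m).
It fails at once if the bowl is moved more than 20 mm (distance of bowl from where it was at the start of the episode above 0.02 m).
It fails at once if the cooking stick is moved more than 20 mm (distance of stick from where it was at the start of the episode above 0.02 m).
It also fails if it takes over 58 s, if anything falls off the work surface, if the arm or the gripper's body presses on something with over 40 N, if the wrist force passes 120 N, or if a joint passes its speed limit or range.

## Working session

There is one attempt and no reset: what is moved stays moved. The work goes in short steps, Python scripts to look and compute and a shell command to move; the robot and the scene stay as the last step left them, time stands still between calls to the robot, and variables do not carry over. Pictures are saved under pics/ and viewed, about 8 in all and at most 12, crops included, and the job is handed in when it is done.

```bash
mkdir -p pics; ls
python3 - <<'E'
from bench import manip,get_image,camera_params,models
import cv2,numpy as np
for c in("side","top"):
    im,d=get_image(c); cv2.imwrite(f"pics/{c}0.png",im[:,:,::-1]); np.save(f"pics/{c}0.npy",d)
    p=camera_params(c); print(c,p)
    for l in("brace","cap","jar","flap_end","flap_hinge","rim","cap_top","jar_mouth","cup","bowl","stick"):
        print(l,[(np.round(r["xy"]).tolist(),round(r["score"],2)) for r in models.spot_point(c,l)][:4])
s=manip.sense();print(s)
E
```

```text
pics
side {'fov_y': 50.95216384175598, 'cx': 315.0254389895904, 'cy': 235.51151153615953, 'pose': array([[-0.97656213,  0.0964345 , -0.19242345,  0.41906756],
       [-0.21431364, -0.51832879,  0.82789186,  0.91446703],
       [-0.01990127,  0.84972681,  0.5268475 ,  0.69112481],
       [ 0.        ,  0.        ,  0.        ,  1.        ]])}
brace [([316.0, 306.0], 0.67), ([406.0, 246.0], 0.64), ([372.0, 288.0], 0.34)]
cap [([318.0, 306.0], 0.7), ([250.0, 329.0], 0.66), ([315.0, 267.0], 0.62)]
jar [([316.0, 302.0], 0.82), ([343.0, 206.0], 0.5)]
flap_end [([434.0, 208.0], 0.87), ([371.0, 290.0], 0.85), ([313.0, 257.0], 0.38)]
flap_hinge [([418.0, 244.0], 0.76), ([318.0, 303.0], 0.75)]
rim [([348.0, 290.0], 0.89), ([434.0, 235.0], 0.85), ([319.0, 305.0], 0.75)]
cap_top [([313.0, 256.0], 0.7), ([248.0, 324.0], 0.67)]
jar_mouth [([314.0, 257.0], 0.95)]
cup [([345.0, 206.0], 0.94)]
bowl [([241.0, 410.0], 0.95), ([316.0, 259.0], 0.21)]
stick [([262.0, 254.0], 0.88)]
top {'fov_y': 45.5204379224029, 'cx': 320.4018508470405, 'cy': 238.33764701131167, 'pose': array([[-0.0112556 ,  0.99750437, 
[... 714 characters left out ...]
0], 0.77)]
{'time_s': 1.2, 'qpos': array([ 1.16912018,  0.4686067 , -0.04861158,  1.53248647,  0.02408698,
        1.1409871 , -0.08228885]), 'qvel': array([ 0.00080162, -0.00132532, -0.00144033, -0.00182275,  0.00054201,
       -0.000807  , -0.0006602 ]), 'joint_efforts': array([ 1.25622150e-04, -5.07857251e+01, -8.12396547e-02, -2.36457467e+01,
       -6.13423297e-02,  3.12360318e-02,  1.47054686e-05]), 'ee_pos': array([ 0.24590064, -0.62864623,  0.2217741 ]), 'ee_rot': array([ 2.59464237e+00, -1.77127337e+00,  1.75021208e-04]), 'contact_force': array([ 0.68289141,  0.01694856, -0.91649917]), 'wrist_torque': array([ 0.01191138,  0.02489962, -0.00019747]), 'grip_width': 0.08708832314873446}
```

View pics/top0.png

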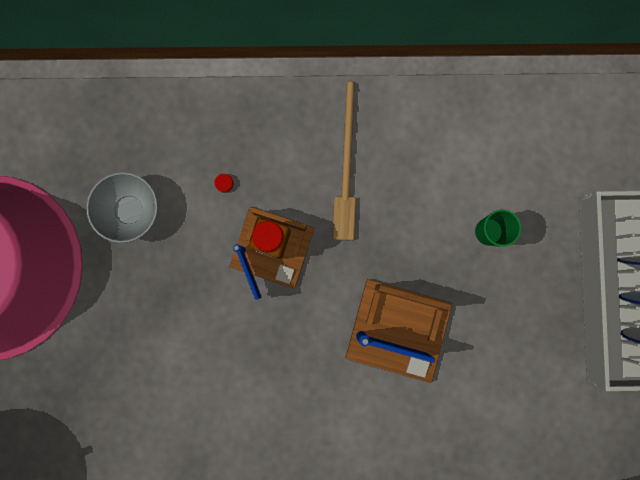

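View pics/side0.png

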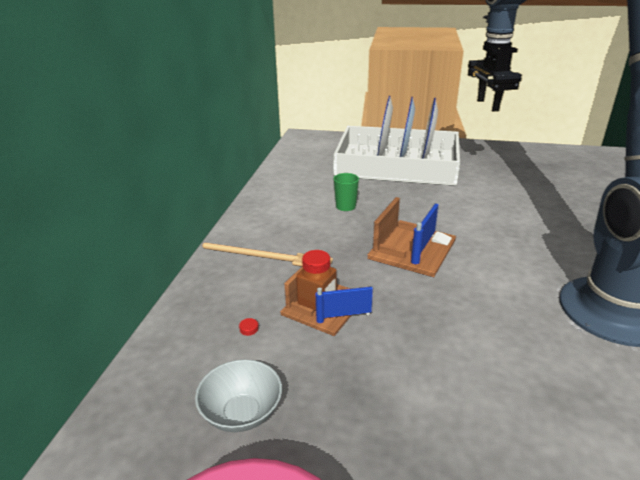

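Candidates:
- **Cap:** red cap on the jar at top (267,235), and a loose small red cap at (224,183). I choose the one on the jar.
- **Brace:** the small one with the jar at (272,248), and a larger empty one at (400,330). I choose the small one.
- **Flap:** its own, from hinge (238,248) to free end (257,297). The other flap, at (362,340) to (432,358), belongs to the decoy.

Next I measure from both depth views.

```bash
cat > h.py <<'E'
from bench import manip,get_image,camera_params,models
import cv2,numpy as np
def cloud(c,im,d):
    p=camera_params(c); f=240/np.tan(np.radians(p["fov_y"]/2)); v,u=np.mgrid[:480,:640]
    P=np.stack([(u-p["cx"])/f*d,-(v-p["cy"])/f*d,-d,np.ones_like(d)],-1)@p["pose"].T
    return P[...,:3]
def proj(c,w):
    p=camera_params(c); f=240/np.tan(np.radians(p["fov_y"]/2)); q=np.linalg.inv(p["pose"])@np.r_[w,1]
    return np.array([p["cx"]+f*q[0]/-q[2],p["cy"]-f*q[1]/-q[2]])
def circ(P):
    A=np.c_[2*P[:,:2],np.ones(len(P))]; s=np.linalg.lstsq(A,(P[:,:2]**2).sum(1),rcond=None)[0]
    return s[:2],np.sqrt(s[2]+s[:2]@s[:2])
def tri(obs):
    A=[];b=[]
    for c,(u,v) in obs:
        p=camera_params(c); f=240/np.tan(np.radians(p["fov_y"]/2)); T=p["pose"]
        r=T[:3,:3]@[(u-p["cx"])/f,-(v-p["cy"])/f,-1]; r/=np.linalg.norm(r); M=np.eye(3)-np.outer(r,r); A.append(M); b.append(M@T[:3,3])
    return np.linalg.solve(sum(A),sum(b))
def masks(im):
    h=cv2.cvtColor(im,cv2.COLOR_RGB2HSV); H,S,V=h[...,0],h[...,1],h[...,2]
    return dict(red=((H<4)|(H>174))&(S>180)&(V>60),blue=(H>105)&(H<130)&(S>140)&(V>50),brown=(H>4)&(H<22)&(S>80)&(V>40))
E
python3 - <<'E'
from h import *
C={}
for c in("side","top"):
    im=cv2.imread(f"pics/{c}0.png")[:,:,::-1].copy(); d=np.load(f"pics/{c}0.npy"); P=cloud(c,im,d); m=masks(im)
    C[c]=(im,P,m)
    ok=(d>0)&(np.hypot(P[...,0]-.54,P[...,1]-.07)<.16)
    r=P[m["red"]&ok&(P[...,2]>.08)]
    t=r[r[:,2]>np.percentile(r[:,2],60)-.004]; (cx,cy),rad=cv2.minEnclosingCircle((t[:,:2]*1000).astype(np.float32)); 
    print(c,"cap n",len(r),"ztop",np.percentile(r[:,2],[50,80,95]).round(4),"circ",(round(cx,1),round(cy,1),round(rad,1)),"mean",t.mean(0).round(4), "range",np.percentile(t,[1,99],0).round(4).tolist())
    b=P[m["blue"]&ok]; print(" blue n",len(b),"z",np.percentile(b[:,2],[2,50,98]).round(4))
    if c=="top": b=b[b[:,2]>.075]
    mu=b.mean(0);w,V=np.linalg.eigh(np.cov(b[:,:2].T)); ax=V[:,1]; s=(b[:,:2]-mu[:2])@ax; print(" blue mean",mu.round(4),"dir",ax.round(3),"ang",np.degrees(np.arctan2(ax[1],ax[0])).round(1),"ends",(mu[:2]+ax*np.percentile(s,1)).round(4),(mu[:2]+ax*np.percentile(s,99)).round(4),"thick",(w[0]**.5*12**.5).round(4))
    w_=P[m["brown"]&ok&(P[...,2]>.004)&(P[...,2]<.017)]; R=cv2.minAreaRect((w_[:,:2]*1000).astype(np.float32)); print(" board",R, np.median(w_[:,2]).round(4),len(w_))
    w_=P[m["brown"]&ok&(P[...,2]>.068)&(P[...,2]<.082)]; print(" z76 rect",cv2.minAreaRect((w_[:,:2]*1000).astype(np.float32)),len(w_))
    g=P[ok&~m["brown"]&~m["blue"]&~m["red"]&(P[...,2]>-.02)]; print(" table z",np.median(g[:,2]).round(4))
    x0,y0={"side":(260,220),"top":(200,160)}[c]
    cv2.imwrite(f"pics/{c}crop.png",cv2.resize(im[y0:y0+150,x0:x0+150],None,fx=4,fy=4,interpolation=cv2.INTER_CUBIC)[:,:,::-1])
for n,a,b in(("cap_top",(313,256),(267,234)),("flap_end",(371,290),(257,297)),("rim",(348,290),(288,271))): print(n,tri([("side",a),("top",b)]).round(4))
a=cv2.imread("pics/topcrop.png");b=cv2.imread("pics/sidecrop.png");cv2.imwrite("pics/crops.png",cv2.resize(np.hstack([a,b]),(800,400)))
E
```

```text
side cap n 512 ztop [0.1243 0.1257 0.1265] circ (606.8, 106.7, 28.1) mean [0.6057 0.1086 0.1249] range [[0.5807, 0.0818, 0.121], [0.631, 0.1314, 0.1274]]
 blue n 1403 z [0.0241 0.0567 0.0847]
 blue mean [0.5423 0.1506 0.0561] dir [-0.927 -0.375] ang -158.0 ends [0.5915 0.1705] [0.4915 0.13  ] thick 0.0062
 board ((569.4916381835938, 39.31037139892578), (280.8880310058594, 132.88323974609375), 70.89446258544922) 0.0115 897
 z76 rect ((617.68115234375, 116.14073944091797), (70.63484191894531, 81.97791290283203), 74.14466857910156) 283
 table z 0.0002
top cap n 709 ztop [0.1233 0.1249 0.1267] circ (607.6, 103.2, 27.9) mean [0.6075 0.1028 0.1236] range [[0.5816, 0.0773, 0.1203], [0.633, 0.1287, 0.1281]]
 blue n 237 z [0.0778 0.0816 0.0859]
 blue mean [0.5441 0.1466 0.0818] dir [-0.934 -0.359] ang -159.0 ends [0.5948 0.166 ] [0.4927 0.1268] thick 0.0092
 board ((592.6263427734375, 30.376708984375), (279.4946594238281, 177.3734130859375), 70.85481262207031) 0.0104 2616
 z76 rect ((613.4561157226562, 96.5495376586914), (109.6614761352539, 78.8868637084961), 71.4078140258789) 323
 table z -0.0015
cap_top [0.6118 0.1029 0.1259]
flap_end [0.4931 0.1265 0.076 ]
rim [0.5449 0.0698 0.0248]
```

View pics/crops.png

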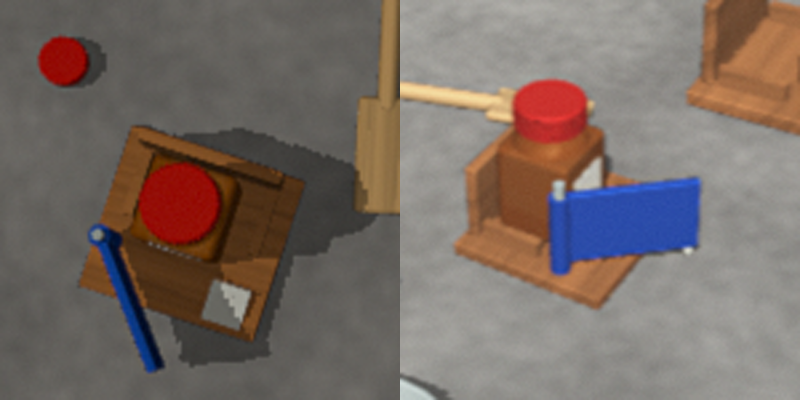

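The crop confirms the choice: a 56 mm red cap on the jar in the small brace, with the flap open about 0.87 rad (crop hinge ≈(97,234), free end ≈(155,365)). Heights from both depth views match the text: cap top 0.125, flap top 0.084. My estimates are hinge ≈ (0.587, 0.1645), flap direction −158.5° and brace yaw ≈ −18.6°. Next I raise the tool and travel there.

```bash
python3 -m creep '[[0,[0,0,-0.04],[0,0,0]],[0,[0,0,-0.04],[0,0,0]],[0,[-0.02,-0.03,0],[0,0,0]],[0,[-0.02,-0.03,0],[0,0,0]],[0,[-0.02,-0.03,0],[0,0,0]],[0,[-0.02,-0.03,0],[0,0,0]],[0,[-0.02,-0.03,0],[0,0,0]],[0,[-0.02,-0.03,0],[0,0,0]]]' 20
python3 -m creep '[[0,[-0.02,-0.03,0],[0,0,0]],[0,[-0.02,-0.03,0],[0,0,0]],[0,[-0.02,-0.03,0],[0,0,0]],[0,[-0.02,-0.03,0],[0,0,0]],[0,[-0.02,-0.03,0],[0,0,0]],[0,[-0.035,-0.016,0],[0,0,0]],[0,[-0.035,-0.016,0],[0,0,0]],[0,[-0.035,-0.016,0],[0,0,0]]]'
python3 -m creep '[[0,[-0.035,-0.016,0],[0,0,0]],[0,[-0.035,-0.016,0],[0,0,0]],[0,[-0.035,-0.016,0],[0,0,0]],[0,[-0.035,-0.016,0],[0,0,0]],[0,[-0.035,-0.016,0],[0,0,0]],[0,[-0.035,-0.016,0],[0,0,0]],[0,[-0.035,-0.016,0],[0,0,0]],[0,[-0.035,-0.016,0],[0,0,0]]]'
python3 -m creep '[[0,[0,0,0],[0,0,-7]],[0,[0,0,0],[0,0,-7]],[0,[0,0,0],[0,0,-7]],[0,[0,0,0],[0,0,-7]],[0,[0,0,0],[0,0,-7]],[0,[0,0,0],[0,0,-7]],[0,[0,0,0],[0,0,-7]],[0,[0,0,0],[0,0,-7]]]'
```

```text
time_s: 1.87
ee_pos: [0.3705, -0.4498, 0.302]
ee_rot: [2.594, -1.771, 0.001]
contact_force: [-0.3, -1.1, 0.3]
grip_width: 0.0418
time_s: 2.53
ee_pos: [0.4796, -0.1864, 0.3018]
ee_rot: [-2.595, 1.771, -0.0]
contact_force: [-0.1, 0.0, 0.3]
grip_width: 0.001
time_s: 3.2
ee_pos: [0.4965, 0.1208, 0.3022]
ee_rot: [-2.594, 1.772, -0.002]
contact_force: [1.3, 0.4, -1.3]
grip_width: 0.0006
time_s: 3.87
ee_pos: [0.4967, 0.1191, 0.3019]
ee_rot: [3.123, -0.336, 0.001]
contact_force: [0.9, -0.5, -0.8]
grip_width: 0.0002
```

```bash
python3 -m creep '[[0,[0,0,0],[0,0,-6.8]],[0,[0,0,0],[0,0,-6.8]],[0,[0,0,0],[0,0,-6.8]],[0,[0,0,0],[0,0,-6.8]],[0,[0,0,0],[0,0,-6.8]],[0,[0.02,-0.036,0],[0,0,0]],[0,[0,-0.005,0],[0,0,0]],[0,[0,0,0],[0,0,0]]]'
python3 -m creep '[[0,[0,0,0.035],[0,0,0]],[0,[0,0,0.035],[0,0,0]],[0,[0,0,0.035],[0,0,0]],[0,[0,0,0.035],[0,0,0]],[0,[0,0,0.035],[0,0,0]],[0,[0,0,0.035],[0,0,0]],[0,[0,0,0],[0,0,0]],[0,[0,0,0],[0,0,0]]]'
```

```text
time_s: 4.53
ee_pos: [0.4997, 0.1673, 0.302]
ee_rot: [-3.084, -0.589, -0.001]
contact_force: [-0.4, -0.5, 0.2]
grip_width: 0.0004
time_s: 5.2
ee_pos: [0.4997, 0.1633, 0.0909]
ee_rot: [3.086, 0.581, -0.006]
contact_force: [-0.8, 0.4, 0.9]
grip_width: 0.0004
```

Run:
```python
from h import *
from scipy.spatial.transform import Rotation as R
s=manip.sense();M=R.from_rotvec(s["ee_rot"]).as_matrix();print(M.round(3).tolist(),np.degrees(np.arctan2(M[1,0],M[0,0])))
H=np.array([.587,.1645]);r=s["ee_pos"][:2]-H;print("tool frame rel hinge",(M[:2,:2].T@r).round(4),s["ee_pos"],s["qpos"].round(2))
im,d=get_image("top");a=im[190:310,190:350];im2,_=get_image("side");b=im2[220:340,280:440]
cv2.imwrite("pics/p4.png",cv2.resize(np.hstack([a,b]),None,fx=2.5,fy=2.5,interpolation=cv2.INTER_CUBIC)[:,:,::-1])
```

```text
[[0.932, 0.364, -0.003], [0.364, -0.932, -0.002], [-0.004, 0.0, -1.0]] 21.326036780030364
tool frame rel hinge [-0.0817 -0.0307] [0.4996985  0.16334715 0.0908981 ] [ 0.13  0.48 -0.67  1.98  0.4   0.82 -0.39]
```

View pics/p4.png

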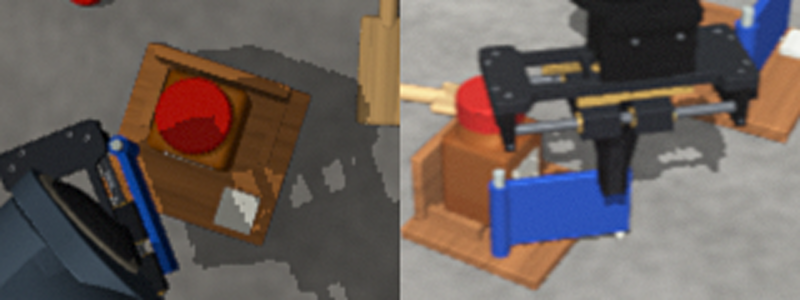

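The finger stands alongside the outer face near the free end (side crop ≈(612,180)), about 17 mm off. I close the gap, then swing around the hinge.

```bash
python3 -m creep '[[0,[0,0.006,0],[0,0,0]],[0,[0,0.006,0],[0,0,0]],[0,[0,0.004,0],[0,0,0]],[0,[-0.0013,0.0071,0],[0,0,-5]],[0,[-0.0013,0.0071,0],[0,0,-5]],[0,[-0.0013,0.0071,0],[0,0,-5]],[0,[-0.0013,0.0071,0],[0,0,-5]],[0,[0,0,0],[0,0,0]]]'
python3 -m creep '[[0,[-0.0013,0.0071,0],[0,0,-5]],[0,[-0.0013,0.0071,0],[0,0,-5]],[0,[-0.0013,0.0071,0],[0,0,-5]],[0,[0,0,0],[0,0,0]]]'
```

```text
time_s: 5.97
ee_pos: [0.5166, 0.12, 0.0922]
ee_rot: [2.939, 1.106, 0.001]
contact_force: [0.0, -0.4, -0.4]
grip_width: 0.0006
time_s: 6.3
ee_pos: [0.5292, 0.1035, 0.092]
ee_rot: [2.771, 1.479, 0.001]
contact_force: [0.7, 0.7, -0.2]
grip_width: 0.0005
```

```bash
cat > m.py <<'E'
from h import *
from scipy.spatial.transform import Rotation as R
import sys
s=manip.sense();M=R.from_rotvec(s["ee_rot"]).as_matrix();print("tool ang",np.degrees(np.arctan2(M[1,0],M[0,0])).round(1),"pos",s["ee_pos"].round(4),"f_tool",(M.T@s["contact_force"]).round(1),"t",s["time_s"])
for c in("side","top"):
    im,d=get_image(c);P=cloud(c,im,d);m=masks(im);ok=(d>0)&(np.hypot(P[...,0]-.54,P[...,1]-.1)<.13)
    b=P[m["blue"]&ok&(P[...,2]>(.075 if c=="top" else .02))]
    if len(b)>20:
        mu=b.mean(0);w,V=np.linalg.eigh(np.cov(b[:,:2].T));ax=V[:,1];ax=ax*np.sign(-ax[1]);q=(b[:,:2]-mu[:2])@ax
        print(c,"flap n",len(b),"mean",mu.round(4),"ang",np.degrees(np.arctan2(ax[1],ax[0])).round(1),"ends",(mu[:2]+ax*q.min()).round(4),(mu[:2]+ax*q.max()).round(4),"z",np.percentile(b[:,2],[1,99]).round(4))
    if len(sys.argv)>1: cv2.imwrite(f"pics/{sys.argv[1]}_{c}.png",im[:,:,::-1]);
E
python3 m.py
```

```text
tool ang 56.2 pos [0.5292 0.1035 0.092 ] f_tool [1.  0.2 0.2] t 6.3
side flap n 1401 mean [0.5418 0.1503 0.0562] ang -157.9 ends [0.5926 0.1709] [0.4902 0.1294] z [0.0235 0.085 ]
```

Run:
```python
from h import *
im,d=get_image("top");a=im[190:310,190:350];im2,_=get_image("side");b=im2[220:340,280:440]
cv2.imwrite("pics/p5.png",cv2.resize(np.hstack([a,b]),None,fx=2.5,fy=2.5,interpolation=cv2.INTER_CUBIC)[:,:,::-1])
```

```text
(no output)
```

View pics/p5.png

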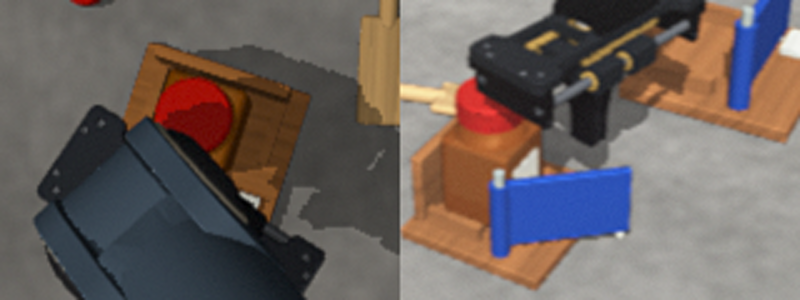

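The flap did not move. The finger passed over it with no contact, so I measure the real fingertip height before going on.

Run:
```python
from h import *
s=manip.sense();x,y,z=s["ee_pos"]
im,d=get_image("side");P=cloud("side",im,d)
print("tip predicted px",proj("side",[x,y,z-.025]).round(),"TCP px",proj("side",[x,y,z]).round())
for v in range(262,284,2): print(v,[(u,P[v,u].round(3).tolist()) for u in(350,355,360)])
near=(np.hypot(P[...,0]-x,P[...,1]-y)<.03)&(d>0)&(P[...,2]>.03)&(P[...,2]<.2);q=P[near];print("lowest",np.percentile(q[:,2],[0,1,5]))
```

```text
tip predicted px [354. 285.] TCP px [355. 275.]
262 [(350, [0.537, 0.113, 0.128]), (355, [0.526, 0.121, 0.135]), (360, [0.518, 0.107, 0.126])]
264 [(350, [0.536, 0.114, 0.124]), (355, [0.526, 0.12, 0.13]), (360, [0.517, 0.108, 0.123])]
266 [(350, [0.537, 0.11, 0.117]), (355, [0.526, 0.117, 0.123]), (360, [0.517, 0.109, 0.118])]
268 [(350, [0.537, 0.11, 0.111]), (355, [0.526, 0.119, 0.119]), (360, [0.517, 0.107, 0.112])]
270 [(350, [0.537, 0.109, 0.106]), (355, [0.526, 0.114, 0.111]), (360, [0.517, 0.111, 0.11])]
272 [(350, [0.537, 0.108, 0.1]), (355, [0.526, 0.117, 0.109]), (360, [0.517, 0.109, 0.104])]
274 [(350, [0.536, 0.112, 0.098]), (355, [0.526, 0.115, 0.102]), (360, [0.517, 0.106, 0.096])]
276 [(350, [0.554, -0.013, 0.0]), (355, [0.525, 0.118, 0.099]), (360, [0.517, 0.106, 0.092])]
278 [(350, [0.553, -0.006, -0.0]), (355, [0.542, -0.011, -0.002]), (360, [0.531, -0.008, 0.002])]
280 [(350, [0.552, 0.004, 0.002]), (355, [0.541, -0.001, -0.0]), (360, [0.53, -0.002, 0.001])]
282 [(350, [0.551, 0.008, -0.001]), (355, [0.54, 0.005, -0.001]), (360, [0.528, 0.007, 0.002])]
lowest [0.08156286 0.09331399 0.09735702]
```

Run:
```python
from h import *
d=np.load("pics/side0.npy");P=cloud("side",None,d)
x,y,z=.2459,-.6286,.2218;tx=np.array([.364,-.931])
near=(np.hypot(P[...,0]-x,P[...,1]-y)<.075)&(P[...,2]>.1)&(P[...,2]<.4)&(d>0);q=P[near];a=(q[:,:2]-[x,y])@tx
for lo in np.arange(-.07,.07,.014):
    k=(a>=lo)&(a<lo+.014)
    if k.any(): print(round(lo,3),k.sum(),"zmin-TCP",np.percentile(q[k,2],[0,3,10]).round(3)-z)
s=manip.sense();x,y,z=s["ee_pos"];M=cv2.Rodrigues(s["ee_rot"])[0]
im,d=get_image("side");P=cloud("side",im,d);near=(np.hypot(P[...,0]-x,P[...,1]-y)<.11)&(d>0)&(P[...,2]>.088)&(P[...,2]<.4)&~masks(im)["red"];q=(P[near]-[x,y,z])@M
for lo in np.arange(-.1,.1,.02):
    k=(q[:,0]>=lo)&(q[:,0]<lo+.02)
    if k.any(): print("now",round(lo,3),k.sum(),"zmax tool",np.percentile(q[k,2],[100,97,90]).round(3),"y",np.percentile(q[k,1],[2,98]).round(3))
```

```text
-0.07 131 zmin-TCP [0.0052 0.0142 0.0322]
-0.056 532 zmin-TCP [0.0012 0.0062 0.0212]
-0.042 141 zmin-TCP [0.0242 0.0862 0.1122]
-0.028 94 zmin-TCP [0.0802 0.0842 0.1052]
-0.014 77 zmin-TCP [0.0822 0.0862 0.0972]
-0.0 73 zmin-TCP [0.0822 0.0862 0.0952]
0.014 32 zmin-TCP [0.0812 0.0822 0.0842]
0.028 72 zmin-TCP [0.0012 0.0022 0.0082]
0.042 223 zmin-TCP [-0.0018  0.0042  0.0152]
0.056 59 zmin-TCP [0.0302 0.0472 0.0752]
now -0.1 190 zmax tool [-0.07  -0.072 -0.076] y [-0.039  0.006]
now -0.08 201 zmax tool [-0.072 -0.076 -0.083] y [-0.038 -0.006]
now -0.06 180 zmax tool [-0.082 -0.085 -0.088] y [-0.038 -0.013]
now -0.04 381 zmax tool [-0.074 -0.082 -0.093] y [-0.051 -0.022]
now -0.02 778 zmax tool [-0.001 -0.016 -0.042] y [-0.052 -0.01 ]
now 0.0 1786 zmax tool [ 0.004 -0.012 -0.044] y [-0.05   0.026]
now 0.02 2318 zmax tool [ 0.004 -0.077 -0.094] y [-0.042  0.041]
now 0.04 346 zmax tool [0.004 0.003 0.   ] y [-0.033  0.055]
now 0.06 394 zmax tool [0.004 0.003 0.002] y [-0.038  0.084]
now 0.08 708 zmax tool [ 0.004 -0.072 -0.075] y [-0.038  0.033]
```

Both camera checks, with the gripper open at the start and closed now, put the fingertips at the reported TCP height and not 25 mm ahead of it. The body is likewise about 25 mm further back. I will work with tip z ≈ reported z, so I retrace, go down 25 mm and push again.

```bash
python3 -m creep '[[0,[0,0,-0.012],[0,0,0]],[0,[0.0013,-0.0071,0],[0,0,5]],[0,[0.0013,-0.0071,0],[0,0,5]],[0,[0.0013,-0.0071,0],[0,0,5]],[0,[0.0013,-0.0071,0],[0,0,5]],[0,[0.0013,-0.0071,0],[0,0,5]],[0,[0.0013,-0.0071,0],[0,0,5]],[0,[0.0013,-0.0071,0],[0,0,5]]]'
python3 -m creep '[[0,[0,-0.016,0],[0,0,0]],[0,[0,0,0.02],[0,0,0]],[0,[0,0,0.017],[0,0,0]],[0,[0,0,0],[0,0,0]],[0,[0,0,0],[0,0,0]]]'; python3 m.py
python3 - <<'E'
from h import *
s=manip.sense();x,y,z=s["ee_pos"];M=cv2.Rodrigues(s["ee_rot"])[0]
print("rel hinge",(M[:2,:2].T@(s["ee_pos"][:2]-[.587,.1645])).round(4))
im,d=get_image("side");P=cloud("side",im,d);k=(np.hypot(P[...,0]-x,P[...,1]-y)<.028)&(d>0)&(P[...,2]>.03)&(P[...,2]<.12)&~masks(im)["blue"];q=(P[k]-[x,y,z])@M;print("finger extents tool",np.percentile(q,[2,50,98],0).round(3).tolist(),len(q))
E
```

```text
time_s: 7.27
ee_pos: [0.5023, 0.1484, 0.1048]
ee_rot: [-3.088, -0.575, -0.002]
contact_force: [-0.8, -1.2, -0.8]
grip_width: 0.0004
time_s: 7.68
ee_pos: [0.4963, 0.1627, 0.067]
ee_rot: [3.087, 0.583, -0.001]
contact_force: [0.3, 0.4, 0.1]
grip_width: 0.0004
tool ang 21.4 pos [0.4963 0.1627 0.067 ] f_tool [ 0.4 -0.2 -0.1] t 7.6833
side flap n 1189 mean [0.5487 0.1534 0.0557] ang -157.9 ends [0.5926 0.1712] [0.4179 0.1002] z [0.0234 0.0855]
top flap n 202 mean [0.5459 0.1462 0.0849] ang -158.5 ends [0.5958 0.1659] [0.4923 0.1251] z [0.0775 0.1454]
rel hinge [-0.084  -0.0312]
finger extents tool [[-0.014, -0.013, -0.051], [-0.0, -0.01, -0.03], [0.012, 0.007, -0.001]] 279
```

```bash
python3 -m creep '[[0,[0.004,0.006,0],[0,0,0]],[0,[0,0.006,0],[0,0,0]],[0,[0,0.004,0],[0,0,0]],[0,[-0.0013,0.0071,0],[0,0,-5]],[0,[-0.0013,0.0071,0],[0,0,-5]],[0,[-0.0013,0.0071,0],[0,0,-5]],[0,[0,0,0],[0,0,0]]]'
python3 m.py; python3 -m creep '[[0,[-0.0013,0.0071,0],[0,0,-5]],[0,[-0.0013,0.0071,0],[0,0,-5]],[0,[-0.0013,0.0071,0],[0,0,-5]],[0,[0,0,0],[0,0,0]]]';python3 m.py
```

```text
time_s: 8.42
ee_pos: [0.5129, 0.1259, 0.0666]
ee_rot: [2.985, 0.977, -0.001]
contact_force: [0.2, 0.6, 0.2]
grip_width: 0.0003
tool ang 36.2 pos [0.5129 0.1259 0.0666] f_tool [ 0.5 -0.4 -0.2] t 8.4167
side flap n 1118 mean [0.5519 0.1427 0.0572] ang -148.3 ends [0.5937 0.1685] [0.4327 0.0692] z [0.0236 0.1614]
time_s: 8.85
ee_pos: [0.5239, 0.1089, 0.0666]
ee_rot: [2.832, 1.359, 0.0]
contact_force: [-0.7, -0.5, -0.1]
grip_width: 0.0007
tool ang 51.2 pos [0.5239 0.1089 0.0666] f_tool [-0.8 -0.2  0.1] t 8.85
side flap n 936 mean [0.5618 0.138  0.0558] ang -128.0 ends [0.5897 0.1737] [0.5214 0.0864] z [0.0239 0.0851]
```

```bash
python3 -m creep '[[0,[-0.0013,0.0071,0],[0,0,-5]],[0,[-0.0013,0.0071,0],[0,0,-5]],[0,[-0.0013,0.0071,0],[0,0,-5]],[0,[0,0,0],[0,0,0]]]';python3 m.py;  python3 -m creep '[[0,[-0.0008,0.0035,0],[0,0,-2.5]],[0,[0,0.002,0],[0,0,-1]],[0,[0,0,0],[0,0,0]]]';python3 m.py
```

```text
time_s: 9.28
ee_pos: [0.5365, 0.0976, 0.067]
ee_rot: [-2.624, -1.719, 0.003]
contact_force: [-4.1, 2.7, 3.6]
grip_width: 0.0007
tool ang 66.5 pos [0.5365 0.0976 0.067 ] f_tool [ 0.9 -4.8 -3.6] t 9.2833
side flap n 756 mean [0.5694 0.1378 0.0575] ang -117.6 ends [0.5884 0.1743] [0.5376 0.0771] z [0.0251 0.0874]
time_s: 9.63
ee_pos: [0.544, 0.092, 0.0668]
ee_rot: [2.576, 1.797, 0.001]
contact_force: [-0.2, -0.2, -0.4]
grip_width: 0.0004
tool ang 69.8 pos [0.544  0.092  0.0668] f_tool [-0.2 -0.2  0.4] t 9.6333
side flap n 662 mean [0.5732 0.1365 0.0563] ang -110.6 ends [0.5876 0.1746] [0.5494 0.0732] z [0.0233 0.0851]
```

```bash
python3 -m creep '[[0,[0,0.0015,0],[0,0,-1]],[0,[0,0,0],[0,0,0]]]'; python3 -m creep '[[0,[0,0.0015,0],[0,0,-0.5]],[0,[0,0,0],[0,0,0]]]';python3 m.py
```

```text
time_s: 9.9
ee_pos: [0.5454, 0.0911, 0.0667]
ee_rot: [2.56, 1.821, 0.0]
contact_force: [-0.5, -0.3, 0.5]
grip_width: 0.0006
time_s: 10.07
ee_pos: [0.5467, 0.0907, 0.0667]
ee_rot: [2.552, 1.832, 0.0]
contact_force: [-0.2, -0.0, 0.7]
grip_width: 0.0004
tool ang 71.3 pos [0.5467 0.0907 0.0667] f_tool [-0.1 -0.2 -0.7] t 10.0667
side flap n 657 mean [0.5739 0.1365 0.0569] ang -109.6 ends [0.5873 0.1743] [0.5514 0.0732] z [0.0231 0.0856]
```

```bash
python3 -m creep '[[0,[0,0.0015,0],[0,0,-0.5]],[0,[0,0,0],[0,0,0]]]'; python3 -m creep '[[0,[0,0.0015,0],[0,0,-0.5]],[0,[0,0,0],[0,0,0]]]';python3 m.py
```

```text
time_s: 10.33
ee_pos: [0.5475, 0.0904, 0.0667]
ee_rot: [-2.543, -1.843, 0.001]
contact_force: [-1.3, 0.2, 1.0]
grip_width: 0.0008
time_s: 10.5
ee_pos: [0.548, 0.09, 0.0665]
ee_rot: [-2.534, -1.854, 0.004]
contact_force: [-4.3, 0.2, 3.1]
grip_width: 0.0007
tool ang 72.4 pos [0.548  0.09   0.0665] f_tool [-1.1 -4.1 -3.1] t 10.5
side flap n 648 mean [0.5741 0.1361 0.0567] ang -109.0 ends [0.5874 0.1747] [0.5516 0.0708] z [0.0223 0.0852]
```

Force came up to 4 N at the stop. I take the push off, back away and look.

```bash
python3 -m creep '[[0,[0,-0.003,0],[0,0,0]],[0,[0,-0.01,0],[0,0,0]],[0,[0,-0.02,0],[0,0,0]],[0,[0,-0.02,0],[0,0,0]],[0,[0,-0.02,-0.02],[0,0,0]],[0,[0,0,-0.04],[0,0,0]],[0,[0,0,-0.03],[0,0,0]],[0,[0,0,0],[0,0,0]]]';python3 m.py p6
python3 - <<'E'
from h import *
im=cv2.imread("pics/p6_top.png");a=im[190:310,190:350];b=cv2.imread("pics/p6_side.png")[230:350,260:420]
cv2.imwrite("pics/p6.png",cv2.resize(np.hstack([a,b]),None,fx=2.5,fy=2.5,interpolation=cv2.INTER_CUBIC))
E
```

```text
time_s: 11.27
ee_pos: [0.4831, 0.1144, 0.1623]
ee_rot: [2.53, 1.852, 0.017]
contact_force: [1.5, 0.1, -0.5]
grip_width: 0.0003
tool ang 72.4 pos [0.4831 0.1144 0.1623] f_tool [0.5 1.4 0.6] t 11.2667
side flap n 753 mean [0.5717 0.1291 0.0594] ang -108.7 ends [0.587  0.1744] [0.5516 0.07  ] z [0.024  0.0855]
top flap n 220 mean [0.5732 0.1189 0.0819] ang -108.7 ends [0.5909 0.1711] [0.5549 0.0648] z [0.0771 0.0864]
```

View pics/p6.png

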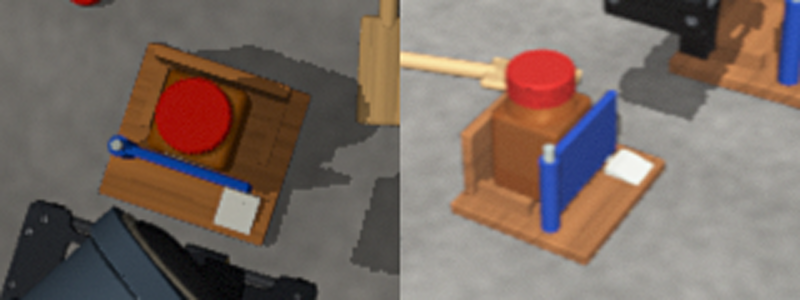

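The flap lies along −108.7°, parallel to the brace, with its top at 0.0855 as it was before pushing, so it is down. In the top crop its free end sits at (248,187) behind the white rim at (238,210). The jar and cap look undisturbed. Next I turn the wrist and go above the cap with the gripper open.

```bash
python3 -m creep '[[1,[0,0,0],[0,0,7]],[1,[0,0,0],[0,0,7]],[1,[0,0,0],[0,0,7]],[1,[0,0,0],[0,0,7]],[1,[0,0,0],[0,0,7]],[1,[0,0,0],[0,0,7]],[1,[0,0,0],[0,0,7]],[1,[0,0,0],[0,0,7]]]' 20
python3 -m creep '[[1,[0,0,0],[0,0,6]],[1,[0.03,0.008,0],[0,0,0]],[1,[0.03,0.008,0],[0,0,0]],[1,[0.03,0.008,0],[0,0,0]],[1,[0.03,0.008,0],[0,0,0]],[1,[0,0,0],[0,0,0]],[1,[0,0,0],[0,0,0]]]'
cat > c.py <<'E'
from h import *
s=manip.sense();x,y,z=s["ee_pos"];M=cv2.Rodrigues(s["ee_rot"])[0]
print("ang",np.degrees(np.arctan2(M[1,0],M[0,0])).round(1),"tilt",M[2].round(3),"pos",s["ee_pos"].round(4),"f",s["contact_force"].round(1),"tq",s["wrist_torque"].round(2),"w",s["grip_width"].round(4),"q",s["qpos"].round(2),"t",s["time_s"])
for c in("side","top"):
    im,d=get_image(c);P=cloud(c,im,d);k=masks(im)["red"]&(d>0)&(np.hypot(P[...,0]-.607,P[...,1]-.104)<.045)&(P[...,2]>.09);r=P[k]
    if len(r)<20: print(c,"cap",len(r));continue
    (cx,cy),rad=cv2.minEnclosingCircle((r[:,:2]*1000).astype(np.float32));print(c,"cap n",len(r),"z",np.percentile(r[:,2],[2,50,95]).round(4),"circ",np.round([cx,cy,rad],1),"tool",((np.array([cx,cy])/1000-[x,y])@M[:2,:2]).round(4))
    k=(np.hypot(P[...,0]-x,P[...,1]-y)<.09)&(d>0)&~masks(im)["red"];q=(P[k]-[x,y,z])@M;q=q[(q[:,2]>-.04)&(q[:,2]<.01)&(abs(q[:,1])<.03)]
    for sg in(-1,1):
        e=q[q[:,0]*sg>.02]
        if len(e)>10: print("  finger",sg,len(e),np.percentile(e,[5,95],0).round(4).tolist())
E
python3 c.py
```

```text
time_s: 12.03
ee_pos: [0.4789, 0.1116, 0.1554]
ee_rot: [3.111, 0.438, -0.003]
contact_force: [-0.4, -0.3, -0.0]
grip_width: 0.0459
time_s: 12.62
ee_pos: [0.6037, 0.1015, 0.1546]
ee_rot: [-3.129, -0.281, 0.004]
contact_force: [0.7, 0.1, -0.3]
grip_width: 0.0858Traceback (most recent call last):
  File "c.py", line 3, in <module>
    print("ang",np.degrees(np.arctan2(M[1,0],M[0,0])).round(1),"tilt",M[2].round(3),"pos",s["ee_pos"].round(4),"f",s["contact_force"].round(1),"tq",s["wrist_torque"].round(2),"w",s["grip_width"].round(4),"q",s["qpos"].round(2),"t",s["time_s"])
                                                                                                                                                                                   ^^^^^^^^^^^^^^^^^^^^^
AttributeError: 'float' object has no attribute 'round'
```

```bash
sed -i 's/s\["grip_width"\].round(4)/round(s["grip_width"],4)/' c.py; python3 c.py
```

```text
ang 10.3 tilt [-0.003 -0.    -1.   ] pos [0.6037 0.1015 0.1546] f [ 0.7  0.1 -0.3] tq [ 0.01 -0.07 -0.  ] w 0.0858 q [ 0.25  0.52 -0.68  1.73  0.37  1.03 -0.38] t 12.6167
side cap n 521 z [0.1064 0.1242 0.1269] circ [606.4 105.1  28.4] tool [ 0.0033 -0.003 ]
  finger -1 96 [[-0.0539, -0.0122, -0.0379], [-0.0444, -0.0063, -0.0033]]
  finger 1 101 [[0.0413, -0.0127, -0.0377], [0.0513, -0.0005, -0.0036]]
top cap 0
```

```bash
python3 -m creep '[[1,[0.004,-0.001,0.018],[0,0,0]],[1,[0,0,0.018],[0,0,0]],[1,[0,0,0.018],[0,0,0]],[1,[0,0,0],[0,0,0]],[1,[0,0,0],[0,0,0]]]'; python3 c.py
```

```text
time_s: 13.13
ee_pos: [0.6056, 0.1039, 0.1021]
ee_rot: [3.128, 0.285, -0.004]
contact_force: [0.5, 0.0, 0.0]
grip_width: 0.0868
ang 10.4 tilt [-0.003  0.    -1.   ] pos [0.6056 0.1039 0.1021] f [0.5 0.  0. ] tq [ 0.01 -0.12 -0.01] w 0.0868 q [ 0.22  0.58 -0.65  1.77  0.42  0.94 -0.42] t 13.1333
side cap n 524 z [0.1069 0.1243 0.1265] circ [606.5 105.1  29.1] tool [ 0.0012 -0.001 ]
  finger -1 125 [[-0.0547, -0.0128, -0.0381], [-0.0229, 0.0025, 0.0077]]
  finger 1 112 [[0.0233, -0.0129, -0.0379], [0.0516, 0.0044, 0.0065]]
top cap 0
```

```bash
python3 -m creep '[[0,[0.0015,0,0.001],[0,0,0]],[0,[0,0,0],[0,0,0]],[0,[0,0,0],[0,0,0]],[0,[0,0,0],[0,0,0]],[0,[0,0,0],[0,0,0]],[0,[0,0,0],[0,0,0]],[0,[0,0,0],[0,0,0]],[0,[0,0,0],[0,0,0]]]' 15; python3 -m creep '[[0,[0,0,0],[0,0,0]],[0,[0,0,0],[0,0,0]],[0,[0,0,0],[0,0,0]]]' 40; python3 c.py
```

```text
time_s: 13.9
ee_pos: [0.6082, 0.104, 0.1019]
ee_rot: [3.128, 0.284, -0.002]
contact_force: [-2.9, -1.0, 3.3]
grip_width: 0.0557
time_s: 14.15
ee_pos: [0.6083, 0.1041, 0.1018]
ee_rot: [3.128, 0.284, -0.001]
contact_force: [-4.7, -0.1, 3.6]
grip_width: 0.0555
ang 10.4 tilt [-0.001  0.    -1.   ] pos [0.6083 0.1041 0.1018] f [-4.7 -0.1  3.6] tq [-0.31  0.81  0.  ] w 0.0555 q [ 0.22  0.59 -0.64  1.76  0.43  0.94 -0.42] t 14.15
side cap n 529 z [0.1065 0.1246 0.1267] circ [606.2 105.8  28.3] tool [-0.0018 -0.0021]
  finger -1 121 [[-0.0378, -0.0143, -0.0373], [-0.0236, 0.0018, 0.0083]]
  finger 1 100 [[0.022, -0.0126, -0.0379], [0.0353, -0.0007, 0.0076]]
top cap 0
```

Width 55.5 mm on the cap. I unscrew in steps and watch the torque.

```bash
python3 -m creep '[[0,[-0.001,0,0],[0,0,-4]],[0,[0,0,0],[0,0,-4]],[0,[0,0,-0.0003],[0,0,-4]],[0,[0,0,-0.0002],[0,0,-4]],[0,[0,0,-0.0002],[0,0,-4]],[0,[0,0,0],[0,0,0]]]' 50; python3 c.py
```

```text
time_s: 14.75
ee_pos: [0.6086, 0.1043, 0.1022]
ee_rot: [-3.031, -0.824, -0.003]
contact_force: [0.6, 1.0, -0.5]
grip_width: 0.0555
ang 30.4 tilt [ 0.002 -0.001 -1.   ] pos [0.6086 0.1043 0.1022] f [ 0.6  1.  -0.5] tq [ 0.13 -0.24  0.08] w 0.0555 q [ 0.28  0.61 -0.73  1.76  0.48  0.96 -0.12] t 14.75
side cap n 514 z [0.1069 0.1248 0.1271] circ [606.6 107.4  28.7] tool [-0.0002 -0.0037]
  finger -1 121 [[-0.0384, -0.0139, -0.038], [-0.0232, 0.0058, 0.007]]
  finger 1 125 [[0.0214, -0.0137, -0.0361], [0.0367, 0.0084, 0.0083]]
top cap 0
```

```bash
python3 -m creep '[[0,[0,0,-0.0002],[0,0,-6.5]],[0,[0,0,-0.0003],[0,0,-6.5]],[0,[0,0,-0.0002],[0,0,-6.5]],[0,[0,0,-0.0003],[0,0,-6.5]],[0,[0,0,0],[0,0,0]]]'; python3 -m creep '[[0,[0,0,-0.0002],[0,0,-6.5]],[0,[0,0,-0.0003],[0,0,-6.5]],[0,[0,0,-0.0002],[0,0,-6.5]],[0,[0,0,-0.0003],[0,0,-6.5]],[0,[0,0,0],[0,0,0]],[0,[0,0,0],[0,0,0]]]';  python3 c.py
```

```text
time_s: 15.27
ee_pos: [0.6074, 0.1041, 0.1033]
ee_rot: [-2.768, -1.484, 0.001]
contact_force: [-2.2, -0.5, 2.7]
grip_width: 0.0554
time_s: 15.77
ee_pos: [0.6085, 0.104, 0.1046]
ee_rot: [2.37, 2.062, 0.002]
contact_force: [1.4, -0.0, 0.9]
grip_width: 0.0552
ang 82.0 tilt [ 0.001  0.001 -1.   ] pos [0.6085 0.104  0.1046] f [ 1.4 -0.   0.9] tq [ 0.06 -0.32  0.02] w 0.0552 q [ 0.4   0.69 -0.94  1.75  0.64  1.04  0.66] t 15.7667
side cap n 178 z [0.1106 0.1256 0.1295] circ [595.8 110.   22.2] tool [ 0.0042 -0.0133]
  finger 1 185 [[0.0211, -0.013, -0.0332], [0.0385, 0.009, 0.0086]]
top cap 0
```

```bash
python3 -m creep '[[0,[0,0,-0.001],[0,0,0]],[0,[0,0,-0.001],[0,0,0]],[0,[0,0,-0.001],[0,0,0]],[0,[0,0,0],[0,0,0]],[0,[0,0,0],[0,0,0]],[0,[0,0,0],[0,0,0]]]';  python3 c.py; python3 m.py p7; python3 -c "
import cv2;b=cv2.imread('pics/p7_side.png')[230:350,260:420];cv2.imwrite('pics/p7.png',cv2.resize(b,None,fx=5,fy=5,interpolation=cv2.INTER_CUBIC))"
```

```text
time_s: 16.37
ee_pos: [0.6076, 0.1039, 0.1073]
ee_rot: [-2.365, -2.068, 0.0]
contact_force: [-0.4, -0.6, -0.8]
grip_width: 0.0554
ang 82.3 tilt [-0. -0. -1.] pos [0.6076 0.1039 0.1073] f [-0.4 -0.6 -0.8] tq [ 0.08 -0.14 -0.07] w 0.0554 q [ 0.41  0.69 -0.94  1.75  0.64  1.04  0.67] t 16.3667
side cap n 178 z [0.1118 0.1282 0.1319] circ [605.3 109.7  26.4] tool [ 0.0054 -0.003 ]
  finger 1 181 [[0.0219, -0.0121, -0.0344], [0.0395, 0.0159, -0.0012]]
top cap 0
tool ang 82.4 pos [0.6076 0.1039 0.1074] f_tool [0.3 0.  0. ] t 16.4667
side flap n 776 mean [0.5709 0.1287 0.0592] ang -109.8 ends [0.5871 0.1739] [0.5495 0.0692] z [0.0241 0.0857]
```

View pics/p7.png

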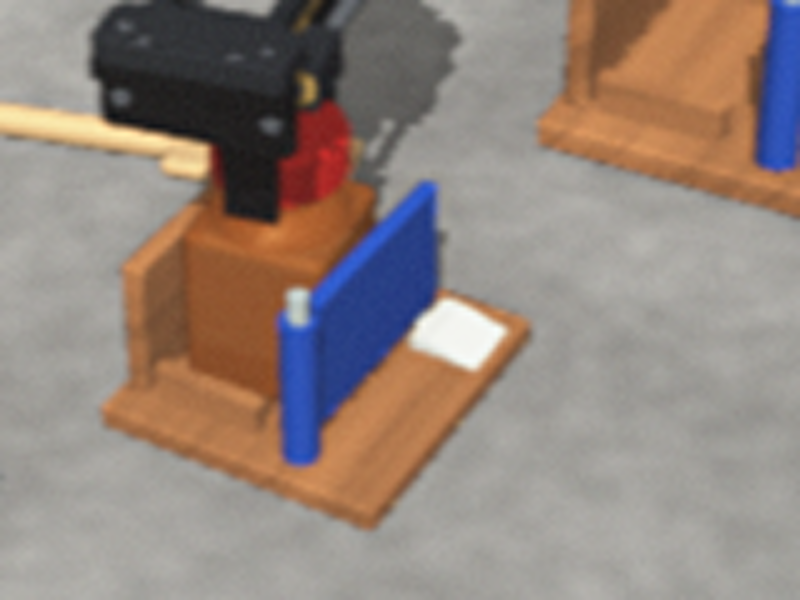

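The jar still stands on the board at crop ≈(240,300) and the flap is shut. The 3 mm lift took no load (|Fz| under 1 N, where the jar would add at least 3.5 N), and the cap rose with the tool, so the threads have let go. I lift on.

```bash
python3 -m creep '[[0,[0,0,-0.002],[0,0,0]],[0,[0,0,-0.002],[0,0,0]],[0,[0,0,0],[0,0,0]]]'; python3 -m creep '[[0,[0,0,-0.003],[0,0,0]],[0,[0,0,-0.003],[0,0,0]],[0,[0,0,-0.003],[0,0,0]],[0,[0,0,-0.003],[0,0,0]],[0,[0,0,-0.003],[0,0,0]],[0,[0,0,-0.003],[0,0,0]],[0,[0,0,-0.003],[0,0,0]],[0,[0,0,-0.003],[0,0,0]]]'; python3 -m creep '[[0,[0,0,0],[0,0,0]],[0,[0,0,0],[0,0,0]],[0,[0,0,0],[0,0,0]],[0,[0,0,0],[0,0,0]]]'; python3 c.py; python3 m.py p8; python3 -c "
import cv2;b=cv2.imread('pics/p8_side.png')[220:350,250:420];cv2.imwrite('pics/p8.png',cv2.resize(b,None,fx=4.5,fy=4.5,interpolation=cv2.INTER_CUBIC))"
```

```text
time_s: 16.82
ee_pos: [0.608, 0.1042, 0.112]
ee_rot: [2.364, 2.068, 0.001]
contact_force: [0.5, 0.3, -0.4]
grip_width: 0.0553
time_s: 17.48
ee_pos: [0.6077, 0.104, 0.1358]
ee_rot: [2.364, 2.068, 0.0]
contact_force: [-0.5, 0.1, -0.2]
grip_width: 0.0552
time_s: 17.82
ee_pos: [0.6076, 0.1039, 0.1352]
ee_rot: [-2.364, -2.068, 0.001]
contact_force: [-0.5, 0.8, 0.6]
grip_width: 0.0555
ang 82.4 tilt [-0. -0. -1.] pos [0.6076 0.1039 0.1352] f [-0.5  0.8  0.6] tq [ 0.06 -0.09  0.01] w 0.0555 q [ 0.42  0.66 -0.97  1.73  0.6   1.09  0.69] t 17.8167
side cap n 195 z [0.1407 0.1562 0.16  ] circ [605.7 107.   27.4] tool [ 0.0028 -0.0023]
  finger 1 180 [[0.033, -0.0123, -0.0366], [0.0394, 0.0098, -0.0028]]
top cap 0
tool ang 82.4 pos [0.6076 0.1039 0.1353] f_tool [-0.8  0.3  0.4] t 17.9167
side flap n 779 mean [0.5709 0.1287 0.0591] ang -109.7 ends [0.5874 0.1747] [0.5494 0.0688] z [0.0239 0.0856]
```

View pics/p8.png

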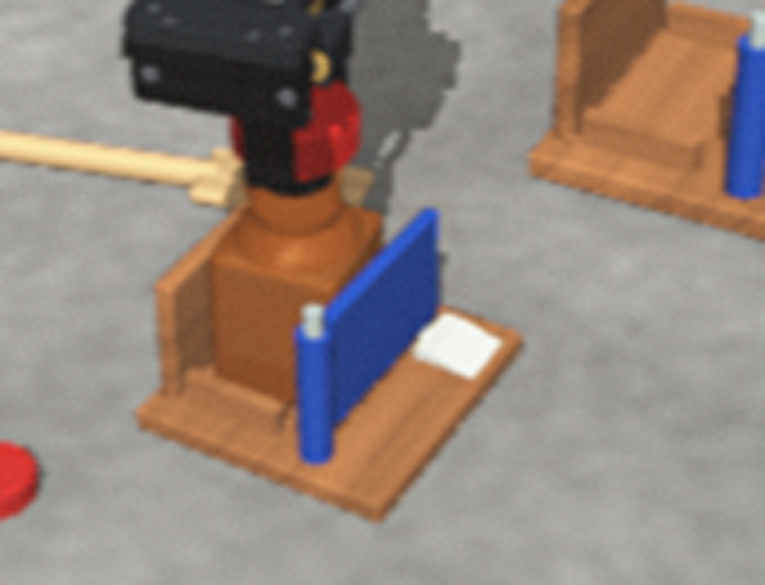

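The crop shows the cap lifted off the bare neck (neck ≈(292,205)), the jar upright in the brace and the flap down. The cap's lower edge is about 16 mm above the mouth. I hand in.

```bash
python3 -c "
from bench import manip
print(manip.close_job(), manip.sense()['qvel'].round(3))"
```

```text
the job is handed in; nothing more can be done
the job is handed in; nothing more can be done
```

I latched the flap, unscrewed the cap through about 72° and lifted it straight up. I handed in with the gripper still holding the cap above the jar; no verdict was reported.

**Last checks**
- **Cap:** its lower edge is about 16 mm above the mouth, gripped at 55.5 mm width, with the tool vertical.
- **Jar:** it stands on the board in the side picture. The force on the tool stayed within about 1 N during the lift, so the jar was not dragged up.
- **Flap:** its top is at about 0.0856 m, the same height as before I pushed it, so it is down. It reads about 0.02 rad open, probably because the jar is leaning on it; the limit is 0.05.
- **Time:** about 18 s of the 58 s.

**What failed or disagreed**
- **First push missed:** the finger passed over the flap without touching it. The cameras put the fingertips at the reported TCP height, not 25 mm ahead of it as stated, so I lowered the tool by that much and pushed again.
- **Low unscrewing torque:** the wrist never read more than about 0.1 N m in my readings while unscrewing, well below the 0.3 N m given. I took the cap as free because the lift was load-free and the neck was bare.
- **Not measured at the end:** the top camera could not see the cap, and I did not re-measure the cup, bowl or stick. The arm never went near them.

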